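Snap the drying jar's lid shut all round

TASK

The lid has only been set down on the drying jar. With the fingertips, press it down on its three grey thumb pads, one after another round the rim, until every section has clicked under its orange catch and the lid is flush on the jar. Do not press on the thin clear window in the middle, do not pick the lid up, and leave everything else on the bench where it is.

Things in the scene. Friction and masses are not known exactly. Their poses are not given: they have to be found in the camera images.
- jar: Round white drying jar (desiccator) holding vials, 145 mm across, rim with its soft black gasket 50 mm above the bench, fixed. Origin: centre of its underside, z up. Three orange spring catches stand outside its wall at 180, +60 and -60 degrees from its x axis, each between two white guide posts (tops 64 mm above the bench, 75 to 85 mm from the jar's axis). Place and turn vary.
- lid: Loose stiff blue lid, 145 mm across, flange 3.5 mm thick, 0.1 to 0.2 kg. Origin: centre of the flange's underside, z up. It lies level on the catches' sloped tops, 10 mm above its seat; the guide posts keep it in line within about 1 mm. Shut, its underside is 50 mm above the bench. Pressing one pad tilts it about the other two catches, and that side clicks shut on its own.
- window: Thin clear round window in the middle of the lid, 79 mm across, its top 5.5 mm above the lid's underside. Not to be pressed. Origin: centre of its underside.
- pad_a (a point): Centre of the top of a grey ribbed thumb pad on the lid, on the lid's -x side, 61 mm from its axis. Pad 22 mm (radially) by 32 mm, 13 mm above the flange; top about 77 mm above the bench at the start, 66 to 67 mm once all is shut. It takes 6 to 15 N at most, growing over the first 4 to 6 mm, then less; the catch snaps over it and the lid meets its seat.
- pad_b (a point): Centre of the top of a grey ribbed thumb pad on the lid, 60 degrees left of the lid's +x, 61 mm from its axis. Pad 22 mm (radially) by 32 mm, 13 mm above the flange; top about 77 mm above the bench at the start, 66 to 67 mm once all is shut. It takes 6 to 15 N at most, growing over the first 4 to 6 mm, then less; the catch snaps over it and the lid meets its seat.
- pad_c (a point): Centre of the top of a grey ribbed thumb pad on the lid, 60 degrees right of the lid's +x, 61 mm from its axis. Pad 22 mm (radially) by 32 mm, 13 mm above the flange; top about 77 mm above the bench at the start, 66 to 67 mm once all is shut. It takes 6 to 15 N at most, growing over the first 4 to 6 mm, then less; the catch snaps over it and the lid meets its seat.
- catch_a (a joint): Orange spring catch beside pad_a: 0 upright (at rest), grows as its hook is pushed outward by the lid, about 0.1 rad just before the click, back near 0 after it. It is sprung back to 0.
- catch_b (a joint): Orange spring catch beside pad_b: 0 upright (at rest), grows as its hook is pushed outward by the lid, about 0.1 rad just before the click, back near 0 after it. It is sprung back to 0.
- catch_c (a joint): Orange spring catch beside pad_c: 0 upright (at rest), grows as its hook is pushed outward by the lid, about 0.1 rad just before the click, back near 0 after it. It is sprung back to 0.
- tip_box: Closed pipette tip box, teal with clear lid, 97 x 122 x 83 mm; a bystander. Origin: centre of its underside.
- bottle_blue: Bottle with light blue cap, 69 mm across, 141 mm tall; a bystander. Origin: centre of its underside.
- bottle_grey: Bottle with grey cap, 69 mm across, 141 mm tall; a bystander. Origin: centre of its underside.
- bottle_orange: Small bottle with orange cap, 56 mm across, 103 mm tall; a bystander. Origin: centre of its underside.
- beaker: Beaker, 71 mm across, 88 mm tall; a bystander. Origin: centre of its underside.
- wash_bottle: White wash bottle with red top and bent spout, 68 x 96 x 204 mm; a bystander. Origin: centre of its underside.
- tape_roll: Yellow tape roll lying flat, 61 mm across, 19 mm high; a bystander. Origin: centre of its underside.
- spare_cap: Spare blue screw cap, 53 mm across, 24 mm high; a bystander. Origin: centre of its underside.

How it is judged:
At the end, for the whole second after the job is handed in: All three thumb pads are down: their tops less than 69 mm above the jar's underside (shut: 66 to 67 mm), all three orange catches have sprung back over the lid (each under 0.03 rad), and the lid is at rest (z of each of pad_a, pad_b, pad_c in the frame of jar below 0.069 m and value of joint each of catch_a, catch_b, catch_c below 0.03 rad and linear speed of lid below 0.01 m/s); the robot touches nothing.
It fails at once if the lid is lifted: its middle rises more than about 10 mm above where it lay (z of lid in the frame of jar above 0.071 m).
It fails at once if the thin window is pressed with more than 4 N (contact force between any of the fingers, the arm and window above 4 N).
It fails at once if a bystander is moved more than 15 mm (distance of any of tip_box, bottle_blue, bottle_grey, bottle_orange, beaker, wash_bottle, tape_roll, spare_cap from where it was at the start of the episode above 0.015 m).
It also fails if it takes over 35 s, if anything falls off the work surface, if the arm or the gripper's body presses on something with over 40 N, if the wrist force passes 120 N, or if a joint passes its speed limit or range.

ROBOT

A 7-joint arm with a two-finger parallel gripper is mounted at the origin on the work surface; the furniture and walls round the work are solid. World frame = base frame: x ahead of the robot, y to its left, z up, the work surface at z = 0. Lengths are in m, angles in rad, forces in N, time in s.
With the tool pointing down it reaches from about 0.375 to 0.925 m from the base axis. Payload 3.1 kg.
Tool frame: the origin (TCP) lies where the fingers leave the gripper's body, on its centre line; the fingertips stand 73 mm ahead of it and the grasp point (between the pads) lies 54 mm ahead of it; z points along the fingers, y is the line along which they close (so a half turn about z gives the same grasp; the last joint's range is limited). The gripper opens to 85 mm and grips with 20 to 120 N. Pads are 22 mm wide; open, the fingers measure 114 mm over their backs; the gripper's body (76 mm by 85 mm) begins 54 mm behind the grasp point. The pads swing forward as they close: fully open they stand 13 mm farther back than shut.
Start: joints at [1.095, 0.383, 0.044, 1.598, -0.018, 1.161, -0.05], TCP at [0.24, -0.604, 0.304] pointing down, gripper open.
Joint ranges: [-2.61, 2.61], [-0.41, 2.15], [-1.48, 1.57], [0, 2.5], [-1.57, 4.71], [0.05, 1.97], [-2.85, 2.85]. Speed limits (rad/s): [2.79, 2.79, 3.14, 3.14, 3.14, 3.14, 3.14].

INTERFACE

Orientations are given as [roll, pitch, yaw] about the fixed x, y, z axes, in that order (R = Rz(yaw) Ry(pitch) Rx(roll)).
In Python, from station import env gives the robot as it stands.
- The arm moves only by the tool drive_tool, never from a script. Its argument "increments" is text: rows parted by semicolons, each of 7 numbers parted by spaces: the shift along the tool's x, y, z in mm, then the turn, a rotation vector about the tool's x, y, z in rad, then the closure, from 0 (fully open) to 1 (shut). A call has 1 to 10 rows; each row shifts and turns the commanded pose from where the row before left it, along the tool's axes as they then stand; what a row does not reach is not made up. A row lasts 1/10 s, in which the tool goes at most 50 mm and 8.59 degrees, less where a joint would pass 70% of its speed; a pose out of reach is approached as far as the arm can. A call is refused whole if a number of a shift passes 50 or a number of a turn 0.15, either way. A call with a gripper value outside its range is refused whole. The fingers move at their own pace and stop on an object; "force" is the grip in N (left out, the last holds). Time passes only in rows, so rows that do not move let the fingers close. It gives the time, the measured TCP pose, the force, the opening and the grip force at its end, in the units of the state.
- env.sense(): the state, without advancing time (a new reading comes with each control period).
- env.read_camera(name): name is "side" or "top" or "wrist"; returns the picture (420x560x3 uint8, blue, green, red); there is no depth.
- env.calibration(name): a dict with "K" (3x3 intrinsics, pixels), "k1" (the pictures are not rectified: a ray, as slopes to the right and down, at radius r is drawn at 1 + k1 r^2 times it, then the intrinsics apply), "camera_from_world" (4x4, takes a point from world to camera coordinates); the wrist camera has in their place "hand_eye" (4x4, takes a point from camera to tool coordinates, whose origin is the TCP and whose axes are the flange's). Camera axes: x right, y down, z forward; pixel columns grow to the right and rows downward; lengths in m; the calibration is good to about 2 mm. A picture is of the moment at which its call begins: read the wrist's pose just before it. calibration takes no time and is no camera call.
- env.close_job(): hands the job in; it is judged then, once.
The state is a dict: "t": time; "q": joint angles; "qd": joint speeds; "joint_torque": joint torques, N m; "ee_pos": TCP position; "orientation": TCP orientation; "wrist_force": force on the tool from outside, world axes, zero at the start; "moment": the same for the moment, N m; "finger_gap": finger opening in m; "gripper_force": force on a finger pad.
Only numpy, scipy, OpenCV 4.12 (cv2) and the standard library are available. Lean on these libraries where they do the work, as an engineer would, in place of code of your own. Each camera call takes 0.05 s, during which the arm holds its last target. There are 200 camera calls.

## Working session

There is one attempt and no reset: what is moved stays moved. The work goes in short steps, Python scripts to look and compute and a tool call to move; the robot and the scene stay as the last step left them, time stands still between calls to the robot, and variables do not carry over. Pictures are saved under pics/ and viewed, at most 10 in all, crops included, and the job is handed in when it is done.

Besides the shell and the picture viewer there is one more tool, called after "Request:" in YAML: its name, and indented under it one key for each argument. drive_tool: Moves the arm, as the interface text tells. Its arguments: {"type":"object","properties":{"increments":{"type":"string"},"force":{"type":"number"}},"required":["increments"]}

```bash
mkdir -p pics
cat > h.py <<'E'
import numpy as np, cv2
from scipy.spatial.transform import Rotation as R
from station import env
def ray(name,u,v,st=None):
    c=env.calibration(name);K=np.array(c["K"]);k1=c["k1"]
    d=np.array([(u-K[0,2])/K[0,0],(v-K[1,2])/K[1,1]]);s=d.copy()
    for _ in range(20): s=d/(1+k1*(s@s))
    d=np.array([s[0],s[1],1])
    if "camera_from_world" in c: T=np.linalg.inv(np.array(c["camera_from_world"]))
    else:
        st=st or env.sense(); T=np.eye(4);T[:3,:3]=R.from_euler('xyz',st["orientation"]).as_matrix();T[:3,3]=st["ee_pos"];T=T@np.array(c["hand_eye"])
    return T[:3,3],T[:3,:3]@d
def at(name,u,v,z,st=None):
    o,d=ray(name,u,v,st);return o+d*(z-o[2])/d[2]
E
python3 - <<'E'
from h import *
print(env.sense())
for n in("top","side"): cv2.imwrite(f"pics/{n}0.png",cv2.resize(env.read_camera(n),(800,600),interpolation=cv2.INTER_CUBIC))
E
```

```text
{'t': 0.0, 'q': array([ 1.09517839,  0.38386197,  0.04381004,  1.59959015, -0.01792173,
        1.16116666, -0.04990239]), 'qd': array([ 0.00210823,  0.00113533, -0.00115362, -0.00052534, -0.00062155,
        0.00131589,  0.00040807]), 'joint_torque': array([-2.12396321e-04, -4.33457065e+01,  1.02402952e+00, -2.49515033e+01,
        1.04412241e-02,  1.13718215e-02, -1.08488186e-05]), 'ee_pos': array([ 0.23952535, -0.60344956,  0.30246159]), 'orientation': array([-3.13896100e+00,  1.13902349e-04,  3.77908698e-01]), 'wrist_force': array([-0.16162139, -0.45748688, -0.04533381]), 'moment': array([ 0.01881819, -0.02401565,  0.02016315]), 'gripper_force': 0.0, 'finger_gap': 0.08555364912221597}
```

View pics/top0.png

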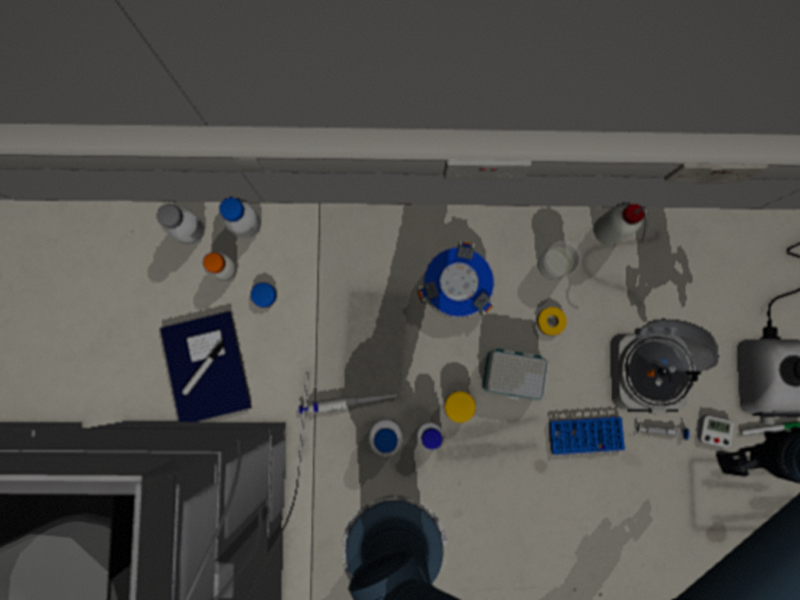

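View pics/side0.png

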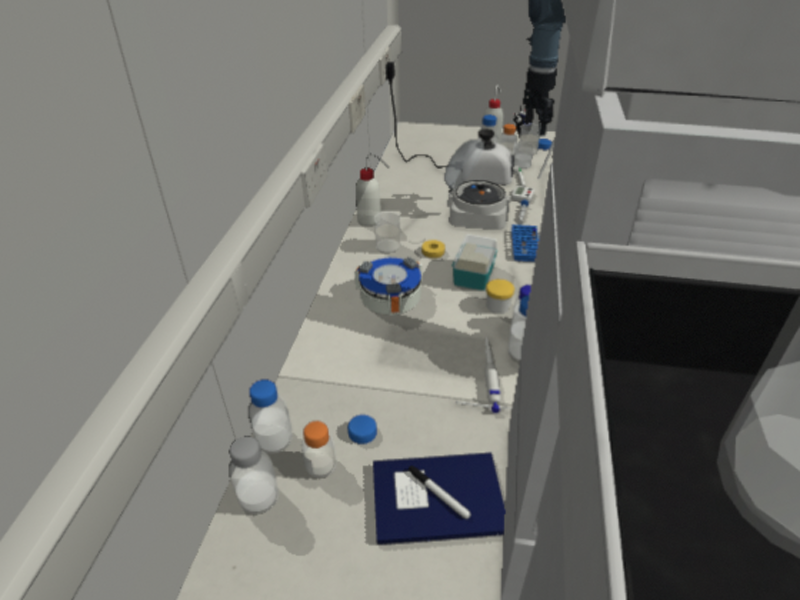

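The top view shows the jar lid at about (459,282), with pads near (466,251), (431,291) and (483,301) in the 800-px picture. The tip box, beaker and tape roll stand to its right. I'll enlarge the lid.

Run:
```python
from h import *
im=cv2.imread("pics/top0.png")
im=env.read_camera("top")
cv2.imwrite("pics/topc.png",cv2.resize(im[160:235,275:375],(800,600),interpolation=cv2.INTER_CUBIC))
s=.7
for n,u,v,z in[("lid",459,282,.064),("p1",466,251,.077),("p2",431,291,.077),("p3",483,301,.077),("box",515,374,.083),("beaker",558,261,.088),("tape",552,321,.019)]:
    print(n,at("top",u*s,v*s,z).round(4))
```

```text
lid [ 0.5487 -0.1276  0.064 ]
p1 [ 0.6113 -0.1408  0.077 ]
p2 [ 0.5277 -0.069   0.077 ]
p3 [ 0.5083 -0.1751  0.077 ]
box [ 0.3613 -0.2374  0.083 ]
beaker [ 0.5907 -0.3273  0.088 ]
tape [ 0.4736 -0.3302  0.019 ]
```

View pics/topc.png

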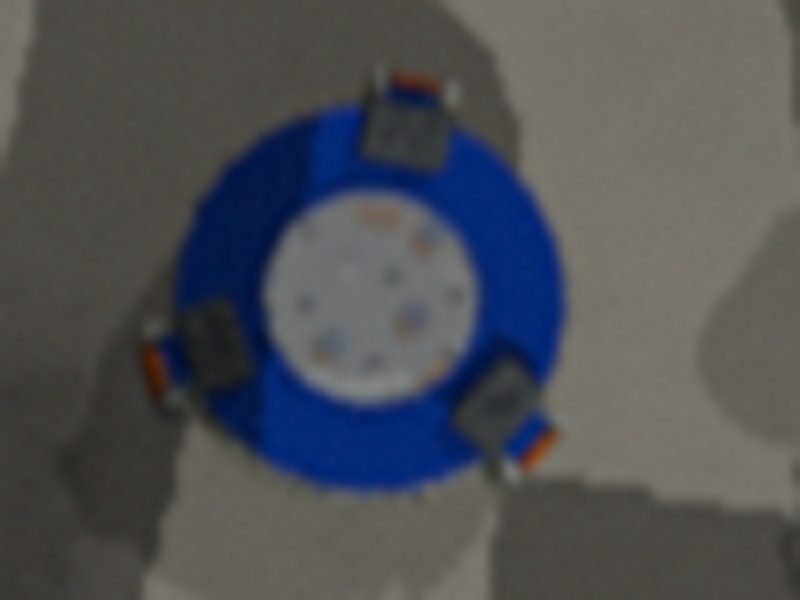

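The crop shows the pad centres at about (407,136), (216,345) and (498,402), and the lid centre at about (371,297). I'll fit the three pads to the known triangle.

```bash
cat >> h.py <<'E'
def goto(xyz_tip,yaw,L=.073):
    st=env.sense();Rt=R.from_euler('xyz',st["orientation"])
    d=np.array(xyz_tip)+[0,0,L]-st["ee_pos"]
    rv=(Rt.inv()*R.from_euler('xyz',[np.pi,0,yaw])).as_rotvec()
    return (Rt.inv().apply(d)*1000).round(1), rv.round(4)
E
python3 - <<'E'
from h import *
P=np.array([at("top",275+u/8-.5+1/16,160+v/8-.5+1/16,.077)[:2] for u,v in[(407,136),(216,345),(498,402)]])
c=P.mean(0);print(P.round(4),c.round(4),at("top",275+371/8-.5,160+297/8-.5,.0635).round(4))
d=P-c;print(np.hypot(*d.T),np.degrees(np.arctan2(d[:,1],d[:,0])))
for w in [(.055,.0)]:pass
print(goto([c[0],c[1],.2],.378))
print("knob",at("top",.7*700,.7*392,.15))
E
```

```text
[[ 0.6087 -0.1385]
 [ 0.5307 -0.0686]
 [ 0.5109 -0.1713]] [ 0.5501 -0.1262] [ 0.5511 -0.1264  0.0635]
[0.05990398 0.06071362 0.05980631] [ -11.92142783  108.63357895 -130.9703025 ]
(array([ 464.8, -329.1,   30.4]), array([-0.0021,  0.0001, -0.0001]))
knob [ 0.33009535 -0.57714684  0.15      ]
```

Request:
drive_tool:
  increments: "0 0 -45 0 0 0 1;0 0 -45 0 0 0 1;34 -25 0 0 0 0 1;34 -25 0 0 0 0 1;34 -25 0 0 0 0 1;34 -25 0 0 0 0 1;34 -25 0 0 0 0 1;34 -25 0 0 0 0 1;34 -25 0 0 0 0 1;34 -25 0 0 0 0 1"
  force: 40

```text
t: 1.15
ee_pos: [0.4192, -0.3162, 0.3936]
orientation: [-3.141, 0.0, 0.378]
wrist_force: [0.1, -0.7, 0.7]
finger_gap: 0.0001
gripper_force: 0.0
```

Run:
```python
from h import *
print(goto([.5095,-.1728,.16],.848))
```

```text
(array([ 136.9, -100. ,  160.6]), array([-3.000e-04,  3.000e-04, -4.703e-01]))
```

Request:
drive_tool:
  increments: "34 -25 0 0 0 0 1;34 -25 0 0 0 0 1;34 -25 0 0 0 0 1;34 -25 30 0 0 0 1;0 0 40 0 0 -0.12 1;0 0 40 0 0 -0.12 1;0 0 30 0 0 -0.12 1;0 0 20 0 0 -0.11 1;0 0 0 0 0 0 1;0 0 0 0 0 0 1"

```text
t: 2.15
ee_pos: [0.5075, -0.176, 0.2349]
orientation: [-3.141, 0.0, 0.845]
wrist_force: [0.3, 0.5, 0.7]
finger_gap: 0.0001
gripper_force: 0.0
```

Run:
```python
from h import *
print(goto([.5095,-.1728,.12],.848))
cv2.imwrite("pics/w1.png",cv2.resize(env.read_camera("wrist"),(800,600)))
```

```text
(array([ 3.7, -0.7, 41.9]), array([-0.0006,  0.    , -0.0025]))
```

View pics/w1.png

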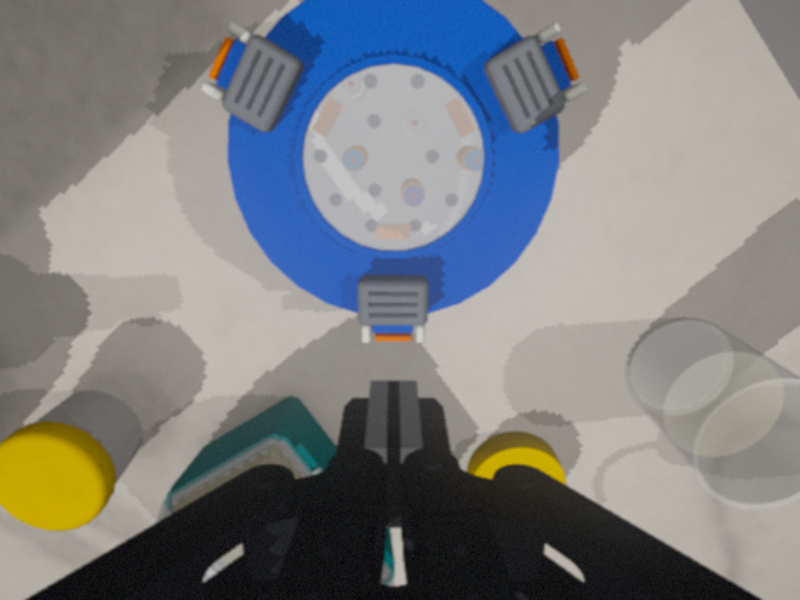

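The wrist view shows the pads clearly, at (393,301), (262,84) and (524,84), with the closed fingers at (393,400). I'll refine the positions from these.

Run:
```python
from h import *
P=np.array([at("wrist",u*.7-.15,v*.7-.15,.077)[:2] for u,v in[(524,84),(262,84),(393,301)]])
# angle order: p1,p2 sides resolved by print
c=P.mean(0);d=P-c;print(P.round(4),c.round(4));print(np.hypot(*d.T),np.degrees(np.arctan2(d[:,1],d[:,0])))
```

```text
[[ 0.6104 -0.1394]
 [ 0.5326 -0.0705]
 [ 0.5113 -0.1729]] [ 0.5514 -0.1276]
[0.06015359 0.06013107 0.06049004] [ -11.33495292  108.28218398 -131.54482716]
```

Request:
drive_tool:
  increments: "3.5 -0.5 30 0 0 0 1;0 0 30 0 0 0 1;0 0 15 0 0 0 1;0 0 0 0 0 0 1;0 0 2 0 0 0 1;0 0 2 0 0 0 1;0 0 2 0 0 0 1;0 0 0 0 0 0 1"

```text
t: 3.0
ee_pos: [0.5099, -0.1733, 0.1545]
orientation: [3.14, -0.0, 0.848]
wrist_force: [0.8, -0.1, -0.0]
finger_gap: 0.0003
gripper_force: 0.0
```

Request:
drive_tool:
  increments: "0 0 2 0 0 0 1;0 0 2 0 0 0 1;0 0 2 0 0 0 1;0 0 2 0 0 0 1;0 0 2 0 0 0 1;0 0 0 0 0 0 1"

```text
t: 3.6
ee_pos: [0.5105, -0.1734, 0.1457]
orientation: [3.14, -0.0, 0.848]
wrist_force: [-2.5, -0.6, 8.4]
finger_gap: -0.0
gripper_force: 4.9
```

Contact has been made. I'll press on.

Request:
drive_tool:
  increments: "0 0 2 0 0 0 1;0 0 2 0 0 0 1;0 0 2 0 0 0 1;0 0 1 0 0 0 1;0 0 0 0 0 0 1"

```text
t: 4.1
ee_pos: [0.5106, -0.1733, 0.1405]
orientation: [3.14, 0.001, 0.848]
wrist_force: [-7.3, 1.8, 22.7]
finger_gap: 0.0
gripper_force: 11.7
```

Request:
drive_tool:
  increments: "0 0 1 0 0 0 1;0 0 1 0 0 0 1;0 0 0 0 0 0 1"

```text
t: 4.4
ee_pos: [0.5108, -0.1733, 0.1403]
orientation: [3.14, 0.002, 0.848]
wrist_force: [-10.2, 2.3, 33.3]
finger_gap: -0.0
gripper_force: 16.9
```

It is now stiff, so this side has reached its seat. I'll lift off and turn towards the next pad.

Request:
drive_tool:
  increments: "0 0 -20 0 0 0 1;0 0 -30 0 0 0 1;0 0 0 0 0 0.14 1;0 0 0 0 0 0.14 1;0 0 0 0 0 0.14 1;0 0 0 0 0 0.14 1;0 0 0 0 0 0.14 1;0 0 0 0 0 0.14 1;0 0 0 0 0 0.14 1;0 0 0 0 0 0.067 1"

```text
t: 5.4
ee_pos: [0.5089, -0.1729, 0.184]
orientation: [-3.142, 0.002, -0.203]
wrist_force: [-0.1, 0.9, 0.3]
finger_gap: -0.0002
gripper_force: 0.0
```

Run:
```python
from h import *
print(env.sense()["wrist_force"],goto([.6118,-.1393,.08],-.199))
cv2.imwrite("pics/w2.png",cv2.resize(env.read_camera("wrist"),(800,600)))
```

```text
[-0.13442555  0.90159675  0.33281468] (array([ 94. , -53.7,  30.9]), array([-0.    ,  0.0016, -0.0041]))
```

View pics/w2.png

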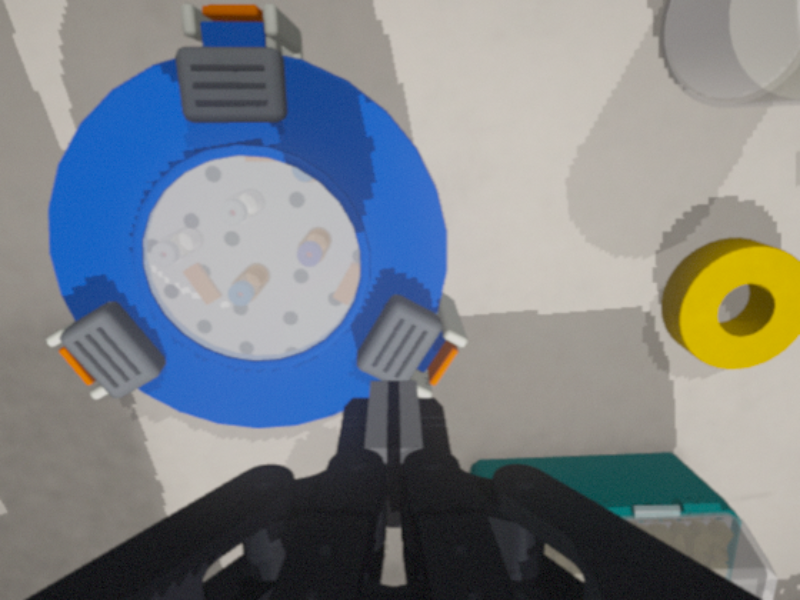

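The first pad, at right (400,340), sits lower and its catch looks closed. The far pad at (231,84) is next.

Request:
drive_tool:
  increments: "32 -18 0 0 0 0 1;32 -18 0 0 0 0 1;30 -17.7 0 0 0 -0.004 1;0 0 15 0 0 0 1;0 0 12 0 0 0 1;0 0 0 0 0 0 1"

```text
t: 6.05
ee_pos: [0.6089, -0.1394, 0.1542]
orientation: [3.141, 0.008, -0.195]
wrist_force: [-0.7, -0.1, -0.1]
finger_gap: -0.0
gripper_force: 0.0
```

Request:
drive_tool:
  increments: "2 0 2 0 0 0 1;0 0 2 0 0 0 1;0 0 2 0 0 0 1;0 0 2 0 0 0 1;0 0 2 0 0 0 1;0 0 2 0 0 0 1;0 0 2 0 0 0 1;0 0 0 0 0 0 1"

```text
t: 6.85
ee_pos: [0.6145, -0.1396, 0.1452]
orientation: [3.141, -0.0, -0.195]
wrist_force: [1.0, -0.0, 0.6]
finger_gap: -0.0002
gripper_force: 0.0
```

Request:
drive_tool:
  increments: "-1.5 0 1 0 0 0 1;0 0 2 0 0 0 1;0 0 2 0 0 0 1;0 0 1 0 0 0 1;0 0 0 0 0 0 1"

```text
t: 7.35
ee_pos: [0.6136, -0.1391, 0.1404]
orientation: [3.142, -0.001, -0.195]
wrist_force: [-3.9, 0.6, 12.7]
finger_gap: -0.0002
gripper_force: 6.1
```

Request:
drive_tool:
  increments: "0 0 2 0 0 0 1;0 0 2 0 0 0 1;0 0 1 0 0 0 1;0 0 0 0 0 0 1"

```text
t: 7.75
ee_pos: [0.6144, -0.1391, 0.1398]
orientation: [3.141, -0.002, -0.195]
wrist_force: [-11.1, 1.4, 30.0]
finger_gap: 0.0001
gripper_force: 15.1
```

Request:
drive_tool:
  increments: "0 0 -20 0 0 0 1;0 0 -30 0 0 0 1;0 0 0 0 0 0.14 1;0 0 0 0 0 0.14 1;0 0 0 0 0 0.14 1;0 0 0 0 0 0.14 1;0 0 0 0 0 0.14 1;0 0 0 0 0 0.14 1;0 0 0 0 0 0.14 1;0 0 0 0 0 0.07 1"

```text
t: 8.75
ee_pos: [0.6125, -0.1389, 0.1821]
orientation: [3.141, 0.0, -1.249]
wrist_force: [-0.1, -0.3, -0.1]
finger_gap: 0.0001
gripper_force: 0.0
```

Run:
```python
from h import *
print(goto([.5312,-.0682,.08],-1.246))
```

```text
(array([-92.7,  54.7,  29.2]), array([ 0.0009,  0.0003, -0.0029]))
```

Request:
drive_tool:
  increments: "-31 18 0 0 0 0 1;-31 18 0 0 0 0 1;-31 18.5 0 0 0 0 1;0 0 15 0 0 0 1;0 0 12 0 0 0 1;0 0 0 0 0 0 1;0 0 0 0 0 0 1"

```text
t: 9.45
ee_pos: [0.5317, -0.0693, 0.1555]
orientation: [3.141, -0.0, -1.246]
wrist_force: [-0.1, -0.4, 1.5]
finger_gap: -0.0
gripper_force: 0.0
```

Request:
drive_tool:
  increments: "0 0 2 0 0 0 1;0 0 2 0 0 0 1;0 0 2 0 0 0 1;0 0 2 0 0 0 1;0 0 2 0 0 0 1;0 0 2 0 0 0 1;0 0 2 0 0 0 1;0 0 0 0 0 0 1"

```text
t: 10.25
ee_pos: [0.5322, -0.0681, 0.1439]
orientation: [-3.14, 0.0, -1.245]
wrist_force: [-1.3, -0.4, 1.4]
finger_gap: 0.0001
gripper_force: 0.0
```

Request:
drive_tool:
  increments: "0 0 2 0 0 0 1;0 0 2 0 0 0 1;0 0 2 0 0 0 1;0 0 0 0 0 0 1"

```text
t: 10.65
ee_pos: [0.532, -0.0684, 0.1391]
orientation: [3.141, 0.0, -1.245]
wrist_force: [-7.8, 0.7, 21.8]
finger_gap: 0.0001
gripper_force: 11.1
```

Request:
drive_tool:
  increments: "0 0 2 0 0 0 1;0 0 1 0 0 0 1;0 0 0 0 0 0 1;0 0 -20 0 0 0 1;0 0 -40 0 0 0 1;-20 0 -40 0 0 0 1;0 0 0 0 0 0 1;0 0 0 0 0 0 1"

```text
t: 11.45
ee_pos: [0.5254, -0.0489, 0.2336]
orientation: [-3.14, -0.001, -1.244]
wrist_force: [-0.1, -0.1, -1.1]
finger_gap: -0.0002
gripper_force: 0.0
```

Run:
```python
from h import *
cv2.imwrite("pics/w3.png",cv2.resize(env.read_camera("wrist"),(800,600)))
```

```text
(no output)
```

View pics/w3.png

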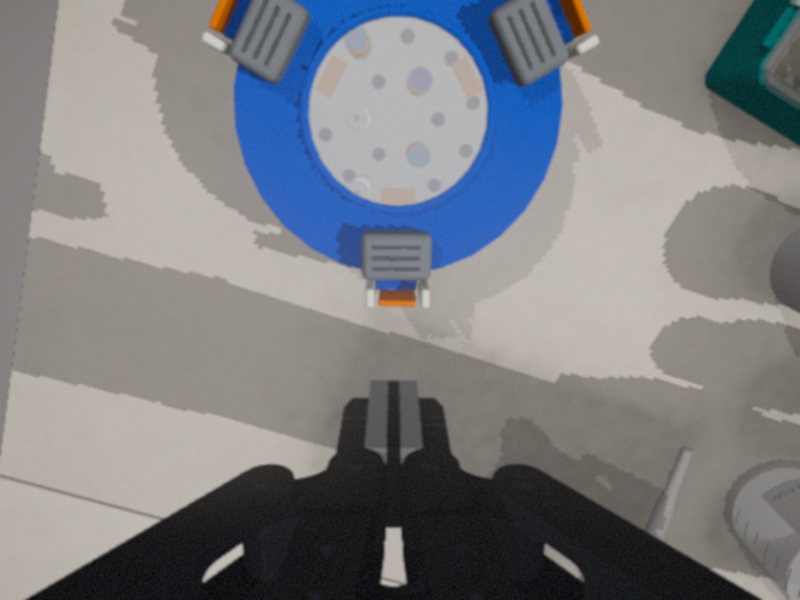

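All three orange hooks now look wider over the lid edge, with pads at (397,256), (270,38) and (530,40). I'll check the heights by scale, each pair measured against the known pad spacing.

Run:
```python
from h import *
for z in(.0665,.077):
    P=np.array([at("wrist",u*.7-.15,v*.7-.15,z)[:2] for u,v in[(397,256),(270,38),(530,40)]])
    print(z,[round(float(np.hypot(*(P[i]-P[(i+1)%3]))*1000),1) for i in range(3)], P.mean(0))
im=env.read_camera("wrist")
a=[im[0:80,120:240],im[0:80,320:440],im[150:230,218:338]]
cv2.imwrite("pics/w4.png",np.hstack([cv2.resize(x,(264,176),interpolation=cv2.INTER_CUBIC) for x in a]))
```

```text
0.0665 [102.4, 103.6, 102.9] [ 0.54832306 -0.12852433]
0.077 [97.9, 99.0, 98.3] [ 0.54841763 -0.12839084]
```

View pics/w4.png

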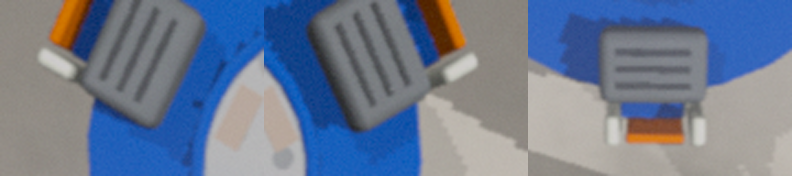

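The pad spacing matches the shut height for all three, evenly. Each pad also went stiff past 20 N at about 66–67 mm, and the arm is clear, so I'm handing in.

```bash
python3 -c "
from station import env
print(env.close_job())"
```

```text
the job is handed in; nothing more can be done
None
```

I pressed all three pads down until each went stiff at about 66–67 mm. The last wrist picture shows the lid level with the catches over it, the window was never pressed, and I handed the job in; no verdict came back.

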